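# Sort the finished rubber mouldings into their places

### The job

Sort the five black rubber mouldings on the bench: lay both half-shells flat, open side down, in the long metal tray, neither on top of the other; lay the bend flat in the square wooden tray; and put both rings on the upright spindle, the larger ring at the bottom and the smaller one on top of it. Leave the roll of tape and the hand lamp where they lie.

Things in the scene. Friction and masses are not known exactly. Their poses are not given: they have to be found in the camera images.
- shell_a: one of two identical black rubber half-shells (inverted-U channel, like half a pipe sleeve): 70 long along its x, 50 wide along y, 37 high; upright side walls 10 thick, straight for the lowest 12, under a round arch; open side down, 70 g. Origin: centre of its underside, z up.
- shell_b: the other of two identical black rubber half-shells (inverted-U channel, like half a pipe sleeve): 70 long along its x, 50 wide along y, 37 high; upright side walls 10 thick, straight for the lowest 12, under a round arch; open side down, 70 g. Origin: centre of its underside, z up.
- elbow: black rubber 90-degree pipe bend lying flat: round, 30 across the tube and 30 high, centreline bend radius 42 with 10 straight at each end, about 95 end to end, 100 g. Origin: on the underside, below the tube's centreline at the middle of the bend. x points level from the inside of the bend to its outside (the tube runs along y there, from x = -15 to +15 mm; the bend's centre of curvature lies at x = -42 mm); z up.
- ring_large: larger black rubber ring lying flat: outer diameter 62, hole 36, height 22, 60 g. Origin: centre of its underside, z up.
- ring_small: smaller black rubber ring lying flat: outer diameter 46, hole 30, height 22, 30 g. Origin: centre of its underside, z up.
- long_tray: fixed low open tray of bare aluminium, 110 along its x, 200 along its y, 20 high, walls and floor 4 thick (inner floor 4 above the bench, 102 x 192). Place for both half-shells. Origin: centre of its underside.
- square_tray: fixed low open tray of plywood, 130 x 130, 20 high, walls and floor 6 thick (inner floor 6 above the bench, 118 x 118). Place for the bend. Origin: centre of its underside.
- spindle: fixed wooden base plate 100 x 100, 12 thick, with an upright steel pin of diameter 12 at its centre whose rounded tip stands 64 above the bench. Place for the rings, larger below. Origin: centre of the plate's underside, under the pin; z up.
- tape_roll: bystander: roll of grey tape on a cardboard core lying flat, outer diameter 104, height 45. Leave it. Origin: centre of its underside.
- lamp: bystander: slim black and blue hand lamp lying flat, 185 long along its x (from -80 to +105), 32 wide, 26 high. Leave it. Origin: on its underside, near its middle.
There are look-alikes about, which are no part of the job. Leave any pink or turquoise look-alike of the ring_large alone.

How it is judged (in metres and radians):
At the end, for the whole second after the job is handed in: Half-shells flat in the long tray (centre within 30 mm across, 75 mm along), bend flat in the square tray (within 50 mm of its centre on each axis), larger ring on the spindle plate and smaller on it (heights +-5 mm, within 14.5 and 11.5 mm of the pin), tilts under 0.15 rad, all at rest (x of shell_a in the frame of long_tray between -0.03 and 0.03 m and y of shell_a in the frame of long_tray between -0.075 and 0.075 m and z of shell_a in the frame of long_tray between 0 and 0.01 m and angle between each of shell_a, shell_b, elbow, ring_large, ring_small's own z axis and vertical below 0.15 rad and x of shell_b in the frame of long_tray between -0.03 and 0.03 m and y of shell_b in the frame of long_tray between -0.075 and 0.075 m and z of shell_b in the frame of long_tray between 0 and 0.01 m and x of elbow in the frame of square_tray between -0.05 and 0.05 m and y of elbow in the frame of square_tray between -0.05 and 0.05 m and z of elbow in the frame of square_tray between 0 and 0.012 m and horizontal distance between ring_large and spindle below 0.0145 m and z of ring_large in the frame of spindle between 0.007 and 0.017 m and horizontal distance between ring_small and spindle below 0.0115 m and z of ring_small in the frame of spindle between 0.029 and 0.039 m and linear speed of each of shell_a, shell_b, elbow, ring_large, ring_small below 0.02 m/s); the robot touches nothing.
It fails at once if the roll of tape was moved by more than 20 mm (distance of tape_roll from where it was at the start of the episode above 0.02 m).
It fails at once if the hand lamp was moved by more than 20 mm (distance of lamp from where it was at the start of the episode above 0.02 m).
It also fails if it takes over 115 s, if anything falls off the work surface, if the arm or the gripper's body presses on something with over 40 N, if the wrist force passes 120 N, or if a joint passes its speed limit or range.

### The arm

A 6-joint arm with a two-finger parallel gripper is mounted at the origin on the work surface. World frame = base frame: x ahead of the robot, y to its left, z up, the work surface at z = 0. Lengths are in mm, angles in rad, forces in N, time in s.
With the tool pointing down it reaches from about 275 to 1000 mm from the base axis. Payload 8.4 kg.
Tool frame: the origin (TCP) lies at the very end of the fingers, on their centre line; the grasp point (between the pads) lies 19 mm behind it; z points along the fingers, x is the direction in which the jaws open and shut, and the axes are right-handed (so a half turn about z gives the same grasp; the last joint's range is limited). The gripper opens to 85 mm and grips with 20 to 120 N. Pads are 22 mm wide; open, the fingers measure 114 mm over their backs; the gripper's body (76 mm by 85 mm) begins 54 mm behind the grasp point. The pads swing forward as they close: fully open they stand 13 mm farther back than shut.
Start: joints at [-1.158, 0.353, 1.633, -0, 1.155, -0.002], TCP at [251.878, -572.001, 231.281] pointing down, gripper open.
Joint ranges: [-2.63, 2.63], [-0.92, 2.1], [0.06, 2.66], [-1.3, 4.44], [0, 2.69], [-3.02, 3.02]. Speed limits (rad/s): [2.22, 2.22, 2.79, 3.14, 3.14, 3.14].

### API

Orientations are given as [roll, pitch, yaw] about the fixed x, y, z axes, in that order (R = Rz(yaw) Ry(pitch) Rx(roll)).
In Python, from rig import r gives the robot as it stands. The module is installed in compiled form; this text tells all that it offers.
- The arm moves only by the tool apply_moves, never from a script. Its argument "targets" is a list that holds one entry, the list of rows, each a list of 7 numbers: the gripper's target within -1 to 1 (fully open at 1, half-way at 0, shut at -1), then the shift along the tool's x, y, z in cm, then the turn, a rotation vector about the tool's x, y, z in degrees. A call has 1 to 8 rows; each row is the pose to reach, as a shift and turn from the pose measured when the call began, along the tool's axes at that moment; what a row does not reach only later rows make up. A row lasts 1/10 s, in which the tool goes at most 50 mm and 8.59 degrees, less where a joint would pass 70% of its speed; a pose out of reach is approached as far as the arm can. A call with a gripper value outside its range is refused whole. The fingers move at their own pace and stop on an object; "newtons" is the grip in N (left out, the last holds). Time passes only in rows, so rows that repeat a pose let the fingers close. It gives the time, the measured TCP pose, the force and the opening at its end, in the units of the state.
- r.sense(): the state, without advancing time (a new reading comes with each control period).
- r.grab_frame(name): name is "scene" or "top"; returns a dict with "pixels" (384x512x3 uint8, red, green, blue), "fov_y" (degrees; the focal length in pixels is half the picture's height over the tangent of half this angle, whatever the lens; pixels are square), "cx", "cy" (the principal point, pixels), "D" ([k1, k2, p1, p2, k3] as OpenCV has them; the pictures are not rectified), "R" (3x3) and "t" (3): a world point X has camera coordinates R X + t. Camera axes: x right, y down, z forward; pixel columns grow to the right and rows downward; lengths in mm; the calibration is good to about 2 mm. A picture is of the moment at which its call begins. There is no depth.
- r.sign_off(): hands the job in, once; it reports no verdict.
The state is a dict: "clock": time; "qpos": joint angles; "qvel": joint speeds; "joint_efforts": joint torques, N m; "eef_pos": TCP position; "tcp_rot": TCP orientation; "contact_force": force on the tool from outside, world axes, zero at the start; "wrist_torque": the same for the moment, N m; "opening": opening from 0.0 (shut) to 1.0 (fully open).
Only numpy, scipy, OpenCV 4.12 (cv2) and the standard library are available. Lean on these libraries where they do the work, as an engineer would, in place of code of your own. Each camera call takes 0.05 s, during which the arm holds its last target. There are 200 camera calls.

## Working session

There is one attempt and no reset: what is moved stays moved. The work goes in short steps, Python scripts to look and compute and a tool call to move; the robot and the scene stay as the last step left them, time stands still between calls to the robot, and variables do not carry over. Pictures are saved under pics/ and viewed, about 12 in all and at most 16, crops included, and the job is handed in when it is done.

Besides the shell and the picture viewer there is one more tool, called after "Emit:" in YAML: its name, and indented under it one key for each argument. apply_moves: Moves the arm, as the interface text tells. Its arguments: {"type":"object","properties":{"targets":{"type":"array"},"newtons":{"type":"number"}},"required":["targets"]}

```bash
mkdir -p pics; cat > h.py <<'E'
import numpy as np, cv2
from rig import r
def cam(f):
    h,w=f["pixels"].shape[:2]; fl=h/2/np.tan(np.radians(f["fov_y"])/2)
    return np.array([[fl,0,f["cx"]],[0,fl,f["cy"]],[0,0,1]]),np.array(f["D"],float),np.array(f["R"]),np.array(f["t"]).ravel()
def ray(f,uv,z):
    K,D,R,t=cam(f); p=cv2.undistortPoints(np.array(uv,float).reshape(-1,1,2),K,D).reshape(-1,2)
    d=np.c_[p,np.ones(len(p))]@R; c=-R.T@t
    return c+d*((z-c[2])/d[:,2])[:,None]
def proj(f,X):
    K,D,R,t=cam(f); return cv2.projectPoints(np.array(X,float).reshape(-1,1,3),cv2.Rodrigues(R)[0],t,K,D)[0].reshape(-1,2)
def save(f,name,box=None,s=1):
    im=f["pixels"][...,::-1]
    if box: im=im[box[1]:box[3],box[0]:box[2]]
    cv2.imwrite("pics/"+name,cv2.resize(im,None,fx=s,fy=s,interpolation=cv2.INTER_CUBIC))
E
python3 - <<'E'
from h import *
import pickle
for n in("top","scene"):
    f=r.grab_frame(n); save(f,n+"0.png",s=1.5); pickle.dump(f,open(n+"0.pkl","wb"))
    K,D,R,t=cam(f); print(n,(-R.T@t).round(),R.round(2).tolist(),D,K[0,0])
print(r.sense())
E
```

```text
top [ 423.    2. 1203.] [[0.02, -1.0, 0.01], [-1.0, -0.02, -0.08], [0.08, -0.01, -1.0]] [-0.07986062  0.          0.          0.          0.        ] 454.4724389155755
scene [ 996.  857. 1117.] [[-0.87, 0.5, -0.01], [0.37, 0.63, -0.68], [-0.33, -0.59, -0.73]] [0.0178685 0.        0.        0.        0.       ] 498.4003297407189
{'clock': 0.1, 'qpos': array([-1.15838321e+00,  3.53599082e-01,  1.63404298e+00, -6.55972738e-06,
        1.15516850e+00, -2.43809654e-03]), 'qvel': array([ 0.00077868, -0.00181265, -0.00149304, -0.00041801, -0.0001134 ,
       -0.00010809]), 'joint_efforts': array([ 2.32295190e-05, -6.06359696e+01, -3.42820752e+01, -7.97352618e-05,
        4.01582569e-03,  9.55189421e-06]), 'eef_pos': array([ 251.72142795, -571.62188621,  230.63131017]), 'tcp_rot': array([ 3.14158962e+00,  1.21791535e-03, -1.15594246e+00]), 'contact_force': array([ 0.13630976, -0.12304179, -0.21535471]), 'wrist_torque': array([0.0051952 , 0.04366346, 0.0156869 ]), 'opening': 0.9976970085346977}
```

View pics/top0.png

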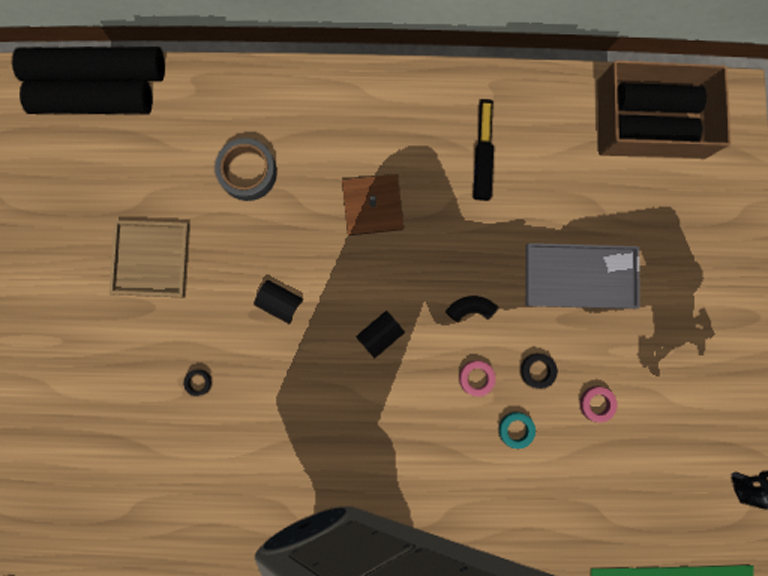

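View pics/scene0.png

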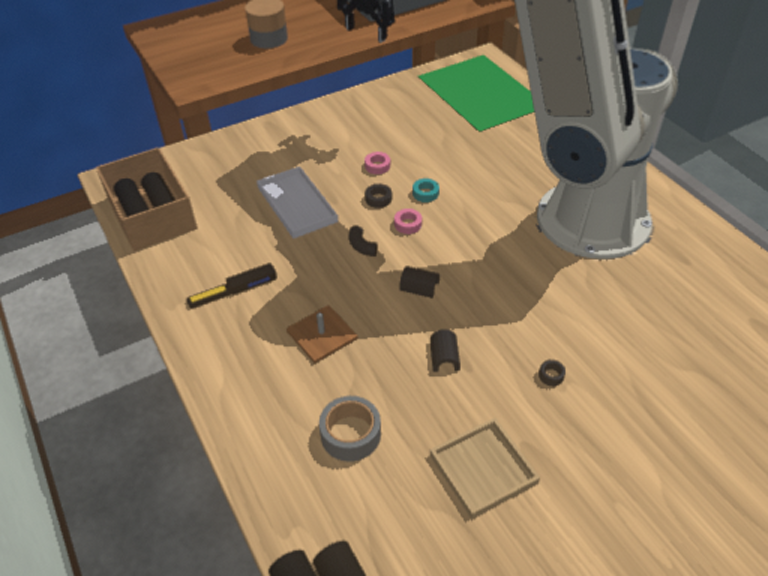

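The top view (1.5x) shows shells at about (278,300) and (381,334), the elbow at (471,308), the large ring at (538,370) and the small ring at (198,381). The long tray is at (582,275), the square tray at (151,257) and the pin tip at (372,200).

```bash
python3 - <<'E'
from h import *
import pickle
f=pickle.load(open("top0.pkl","rb")); im=f["pixels"]
m=(im.max(2)<50).astype(np.uint8)
vis=cv2.resize(im[...,::-1],None,fx=3,fy=3,interpolation=cv2.INTER_CUBIC)
for n,(u,v),z in[("A",(278,300),18),("B",(381,334),18),("E",(471,308),15),("RL",(538,370),22),("RS",(198,381),22)]:
    u/=1.5;v/=1.5
    mm=np.zeros_like(m); s=slice(int(v)-24,int(v)+24),slice(int(u)-24,int(u)+24); mm[s]=m[s]
    cs=cv2.findContours(mm,0,1)[0]; c=max(cs,key=cv2.contourArea)
    rect=cv2.minAreaRect(c); P=ray(f,cv2.boxPoints(rect),z)[:,:2]
    e=P[1]-P[0],P[2]-P[1]
    M=cv2.moments(c); cen=ray(f,[(M['m10']/M['m00'],M['m01']/M['m00'])],z)[0,:2]
    print(n,"rectc",P.mean(0).round(1),"centroid",cen.round(1),[(round(float(np.linalg.norm(x)),1),round(float(np.degrees(np.arctan2(x[1],x[0]))),1)) for x in e],cv2.contourArea(c))
    cv2.drawContours(vis,[(c*3+1)],-1,(0,255,0),1)
for n,pts,z in[("long",[(527,243),(639,247),(638,308),(526,305)],20),("sq",[(117,219),(190,221),(185,297),(111,293)],20),("pl",[(342,177),(400,174),(404,229),(348,236)],12),("pin",[(372,199)],64)]:
    X=ray(f,np.array(pts)/1.5,z)[:,:2]; print(n,X.mean(0).round(1),X.round(0).tolist())
cv2.imwrite("pics/top1.png",vis[330:840,200:1000])
E
```

```text
A rectc [489.9 156. ] centroid [490.1 156.1] [(49.5, -27.2), (73.8, -117.7)] 477.5
B rectc [436.2 -23.7] centroid [436.  -23.6] [(72.0, -48.4), (50.5, -138.4)] 492.5
E rectc [ 484.9 -182.2] centroid [ 485.3 -181.7] [(90.5, -80.9), (41.6, -171.6)] 336.5
RL rectc [ 376.4 -298.9] centroid [ 377.2 -299.3] [(60.7, -89.3), (57.1, -180.0)] 401.5
RS rectc [347.1 289.6] centroid [347.2 289.8] [(44.3, -88.7), (43.7, -178.2)] 222.5
long [ 543.5 -380.3] [[599.0, -281.0], [597.0, -483.0], [488.0, -479.0], [490.0, -279.0]]
sq [561.6 380.7] [[629.0, 444.0], [627.0, 314.0], [493.0, 317.0], [498.0, 448.0]]
pl [665.   -8.9] [[712.0, 48.0], [720.0, -55.0], [621.0, -64.0], [607.0, 35.0]]
pin [662.8  -5.7] [[663.0, -6.0]]
```

View pics/top1.png

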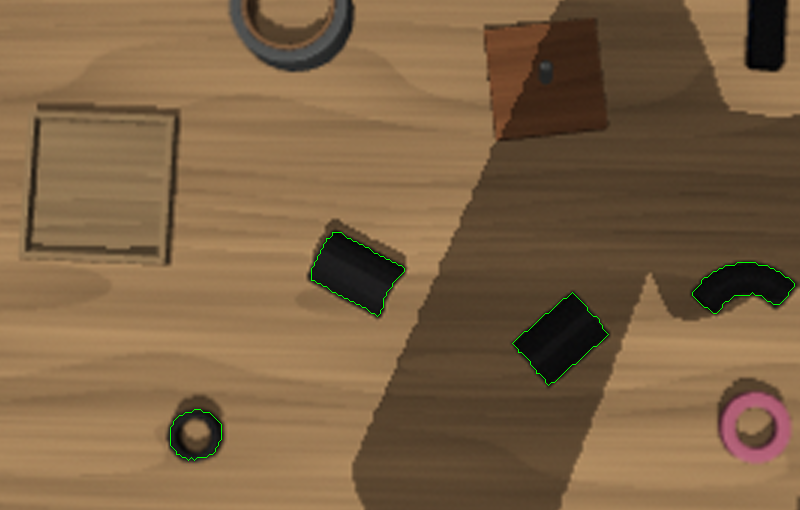

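The green outlines fit all five parts. I'll add a helper that turns world goals into tool-frame shifts and start with the large ring.

```bash
cat >> h.py <<'E'
from scipy.spatial.transform import Rotation as Ro
def plan(*goals):
    s=r.sense(); R0=Ro.from_euler('xyz',s["tcp_rot"])
    print("t",round(s["clock"],1),"pos",s["eef_pos"].round(1),"rpy",np.degrees(s["tcp_rot"]).round(1),"op",round(s["opening"],3),"F",s["contact_force"].round(1),"q6",s["qpos"][5].round(2))
    for x,y,z,yaw in goals:
        print((R0.inv().apply(np.array([x,y,z])-s["eef_pos"])/10).round(2).tolist(),np.degrees((R0.inv()*Ro.from_euler('xyz',[np.pi,0,np.radians(yaw)])).as_rotvec()).round(1).tolist())
E
python3 -c "
from h import *
plan((377,-299,120,0),(377,-299,0,0))"
```

```text
t 0.1 pos [ 251.7 -571.6  230.6] rpy [ 1.80e+02  1.00e-01 -6.62e+01] op 0.998 F [ 0.1 -0.1 -0.2] q6 -0.0
[-19.89, -22.45, 11.09] [-0.0, 0.1, -66.2]
[-19.87, -22.45, 23.09] [-0.0, 0.1, -66.2]
```

Emit:
apply_moves:
  targets:
    - [[1, -19.9, -22.45, 11.1, 0, 0, -66.2], [1, -19.9, -22.45, 11.1, 0, 0, -66.2], [1, -19.9, -22.45, 11.1, 0, 0, -66.2], [1, -19.9, -22.45, 11.1, 0, 0, -66.2], [1, -19.9, -22.45, 11.1, 0, 0, -66.2], [1, -19.9, -22.45, 11.1, 0, 0, -66.2], [1, -19.9, -22.45, 11.1, 0, 0, -66.2], [1, -19.9, -22.45, 11.1, 0, 0, -66.2]]
  newtons: 40

```text
clock: 0.9
eef_pos: [376.8, -295.7, 118.5]
tcp_rot: [-3.138, 0.003, 0.008]
contact_force: [0.1, 0.2, -0.3]
opening: 1.003
```

```bash
python3 -c "
from h import *
import pickle
plan((377,-299,60,0),(377,-299,0,0))
f=r.grab_frame('scene');save(f,'s1.png',(170,60,370,210),4)
f=r.grab_frame('top');pickle.dump(f,open('t1.pkl','wb'))"
```

```text
t 0.9 pos [ 376.8 -295.7  118.5] rpy [-179.8    0.2    0.5] op 1.003 F [ 0.1  0.2 -0.3] q6 -0.68
[0.04, 0.36, 5.85] [-0.2, 0.2, 0.5]
[0.05, 0.38, 11.85] [-0.2, 0.2, 0.5]
```

View pics/s1.png

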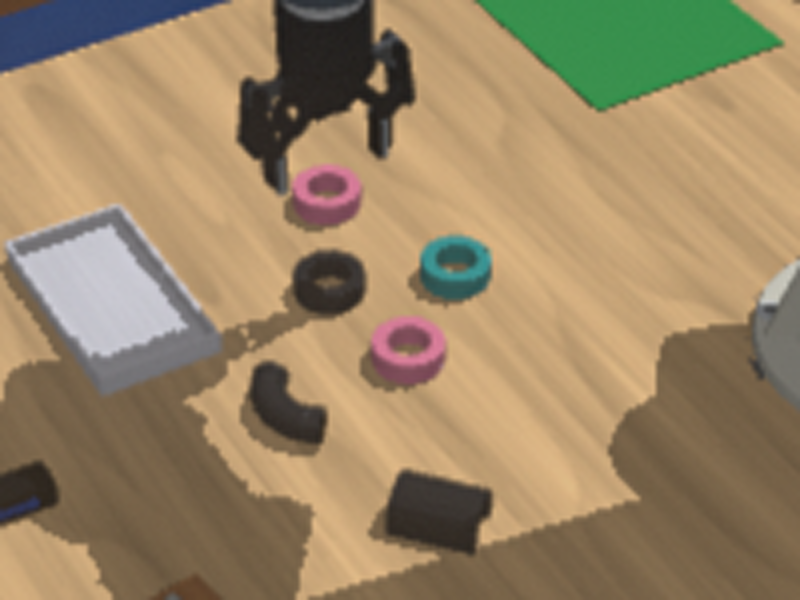

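The gripper is above the large ring (crop 330,283) with its jaws along world x, and the fingers clear the neighbouring rings. I'll go down, close and look at the readings.

Emit:
apply_moves:
  targets:
    - [[1, 0.05, 0.37, 8, -0.2, 0.2, 0.5], [1, 0.05, 0.37, 10.5, -0.2, 0.2, 0.5], [1, 0.05, 0.37, 11.7, -0.2, 0.2, 0.5], [1, 0.05, 0.37, 11.8, -0.2, 0.2, 0.5], [-1, 0.05, 0.37, 11.8, -0.2, 0.2, 0.5], [-1, 0.05, 0.37, 11.8, -0.2, 0.2, 0.5], [-1, 0.05, 0.37, 11.8, -0.2, 0.2, 0.5], [-1, 0.05, 0.37, 11.8, -0.2, 0.2, 0.5]]
  newtons: 40

```text
clock: 1.8
eef_pos: [378.1, -302.4, 3.2]
tcp_rot: [3.138, -0.004, -0.007]
contact_force: [-3.3, 0.1, 8.5]
opening: 0.713
```

Emit:
apply_moves:
  targets:
    - [[-1, 0, 0, 0, 0, 0, 0], [-1, 0, 0, 0, 0, 0, 0]]

```text
clock: 2.0
eef_pos: [378.9, -303.1, 4.3]
tcp_rot: [3.136, -0.006, -0.007]
contact_force: [0.1, 0.0, -0.6]
opening: 0.711
```

```bash
python3 -c "
from h import *
plan((377,-299,120,0),(530,-220,150,-10),(664,-7,150,-10))"
```

```text
t 2.0 pos [ 378.9 -303.1    4.3] rpy [179.7  -0.4  -0.4] op 0.711 F [ 0.1  0.  -0.6] q6 -0.67
[-0.12, -0.35, -11.57] [0.3, -0.4, -0.4]
[15.14, -8.34, -14.52] [0.3, -0.4, 9.6]
[28.38, -29.74, -14.54] [0.3, -0.4, 9.6]
```

Gripped, with an opening of 0.71 (about 60 mm). Next I'll lift it and carry it towards the spindle.

Emit:
apply_moves:
  targets:
    - [[-1, 0, 0, -5, 0, 0, 0], [-1, 0, 0, -10, 0, 0, 0], [-1, 3, -3, -14.5, 0, 0, 0], [-1, 7, -7, -14.5, 0, 0, 0], [-1, 11, -11, -14.5, 0, 0, 0], [-1, 15, -15, -14.5, 0, 0, 0], [-1, 19, -19, -14.5, 0, 0, 0], [-1, 23, -24, -14.5, 0, 0, 0]]

```text
clock: 2.8
eef_pos: [578.8, -99.4, 150.0]
tcp_rot: [3.136, -0.007, -0.008]
contact_force: [-0.1, -0.6, -0.3]
opening: 0.711
```

```bash
python3 -c "
from h import *
plan((664,-7,130,0),(664,-7,100,0))"
```

```text
t 2.8 pos [578.8 -99.4 150. ] rpy [179.7  -0.4  -0.4] op 0.711 F [-0.1 -0.6 -0.3] q6 -0.16
[8.43, -9.31, 2.01] [0.3, -0.4, -0.4]
[8.41, -9.33, 5.01] [0.3, -0.4, -0.4]
```

Emit:
apply_moves:
  targets:
    - [[-1, 3, -3.5, 0, 0, 0, 0], [-1, 6.5, -7, 0, 0.3, -0.4, -0.4], [-1, 8.4, -9.3, 0.5, 0.3, -0.4, -0.4], [-1, 8.4, -9.3, 1, 0.3, -0.4, -0.4], [-1, 8.4, -9.3, 2, 0.3, -0.4, -0.4], [-1, 8.4, -9.3, 2, 0.3, -0.4, -0.4]]

```text
clock: 3.4
eef_pos: [661.8, -7.8, 128.4]
tcp_rot: [3.141, 0.003, -0.001]
contact_force: [-0.3, 0.4, -0.5]
opening: 0.707
```

```bash
python3 -c "
from h import *
plan((664,-7,80,0),(664,-7,16,0))
f=r.grab_frame('scene');save(f,'s2.png',(140,130,300,250),5)"
```

```text
t 3.4 pos [661.8  -7.8 128.4] rpy [ 1.8e+02  2.0e-01 -1.0e-01] op 0.707 F [-0.3  0.4 -0.5] q6 -0.01
[0.24, -0.08, 4.83] [0.0, 0.2, -0.1]
[0.26, -0.08, 11.23] [0.0, 0.2, -0.1]
```

View pics/s2.png

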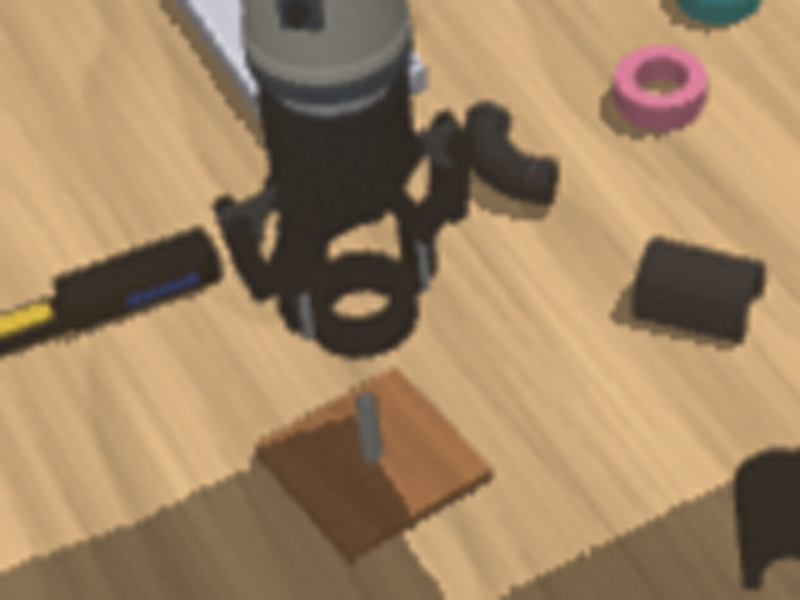

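The ring is held level above the spindle: hole at full-frame (212,190.6), pin tip at (213.2,209.4). I'll check that the two line up.

```bash
python3 -c "
from h import *
f=r.grab_frame('scene')
print(ray(f,[(212,190.6)],135),ray(f,[(213.2,209.2)],64),ray(f,[(214.4,221.5)],12))
plan((664,-7,80,0),(664,-7,16,0))"
```

```text
[[659.60052376 -10.09895421 135.        ]] [[663.83169615  -6.91192283  64.        ]] [[665.14669591  -5.76779694  12.        ]]
t 3.5 pos [662.6  -8.2 129.8] rpy [ 1.8e+02  1.0e-01 -1.0e-01] op 0.71 F [ 0.5 -0.3 -0.7] q6 -0.01
[0.14, -0.12, 4.98] [0.0, 0.1, -0.1]
[0.15, -0.12, 11.38] [0.0, 0.1, -0.1]
```

Emit:
apply_moves:
  targets:
    - [[-1, 0.3, -0.3, 4, 0, 0, 0], [-1, 0.3, -0.3, 7, 0, 0, 0], [-1, 0.3, -0.3, 9, 0, 0, 0], [-1, 0.3, -0.3, 10.5, 0, 0, 0], [-1, 0.3, -0.3, 11.2, 0, 0, 0], [-1, 0.3, -0.3, 11.2, 0, 0, 0]]

```text
clock: 4.1
eef_pos: [665.3, -5.6, 17.5]
tcp_rot: [3.141, 0.001, -0.002]
contact_force: [-0.2, 0.5, -0.2]
opening: 0.712
```

```bash
python3 -c "
from h import *
plan()
f=r.grab_frame('scene');save(f,'s3.png',(140,130,300,250),5)"
```

```text
t 4.1 pos [665.3  -5.6  17.5] rpy [ 1.8e+02  1.0e-01 -1.0e-01] op 0.712 F [-0.2  0.5 -0.2] q6 -0.01
```

View pics/s3.png

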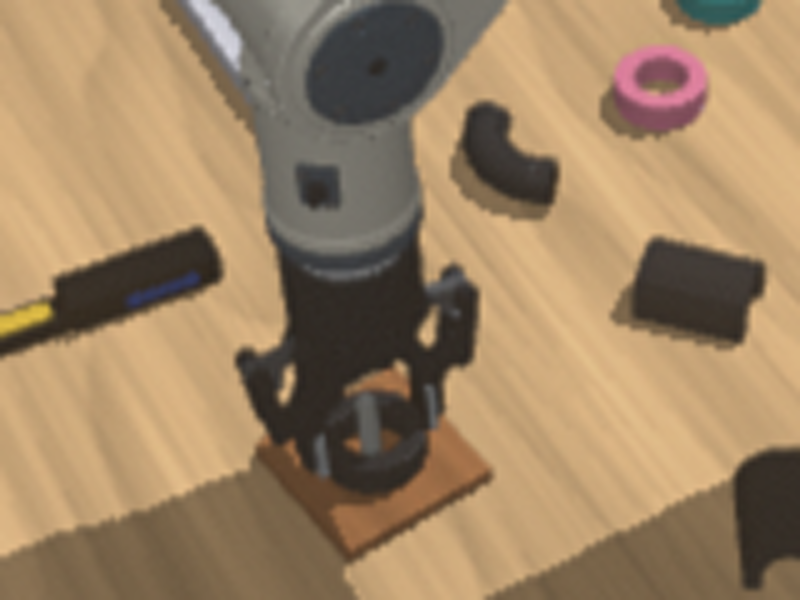

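The pin stands inside the ring and the ring is down at the plate. I'll release it, rise, and go to the small ring at (347,290).

Emit:
apply_moves:
  targets:
    - [[1, 0, 0, 0.1, 0, 0, 0], [1, 0, 0, 0.1, 0, 0, 0], [1, 0, 0, 0.1, 0, 0, 0], [1, 0, 0, -3, 0, 0, 0], [1, 0, 0, -7, 0, 0, 0], [1, 0, 0, -12, 0, 0, 0], [1, 0, 0, -13, 0, 0, 0]]

```text
clock: 4.85
eef_pos: [669.3, -5.4, 155.0]
tcp_rot: [3.141, -0.009, -0.002]
contact_force: [1.3, -0.3, 0.2]
opening: 1.001
```

```bash
python3 -c "
from h import *
plan((348,290,130,0),(348,290,130,20))"
```

```text
t 4.8 pos [669.3  -5.4 155. ] rpy [ 1.8e+02 -5.0e-01 -1.0e-01] op 1.001 F [ 1.3 -0.3  0.2] q6 -0.01
[-32.22, -29.48, 2.2] [0.0, -0.5, -0.1]
[-32.22, -29.48, 2.2] [0.1, -0.5, -20.1]
```

Emit:
apply_moves:
  targets:
    - [[1, -32.2, -29.5, 2.2, 0, -0.5, 0], [1, -32.2, -29.5, 2.2, 0, -0.5, 0], [1, -32.2, -29.5, 2.2, 0, -0.5, 0], [1, -32.2, -29.5, 2.2, 0, -0.5, 0], [1, -32.2, -29.5, 2.2, 0, -0.5, 0], [1, -32.2, -29.5, 2.2, 0, -0.5, 0], [1, -32.2, -29.5, 2.2, 0, -0.5, 0], [1, -32.2, -29.5, 2.2, 0, -0.5, 0]]

```text
clock: 5.65
eef_pos: [371.9, 267.9, 131.6]
tcp_rot: [-3.141, -0.001, -0.002]
contact_force: [0.7, 0.7, -0.1]
opening: 0.997
```

Emit:
apply_moves:
  targets:
    - [[1, 0, 0, 0, 0, 0, 0], [1, 0, 0, 0, 0, 0, 0]]

```text
clock: 5.85
eef_pos: [371.2, 268.8, 131.9]
tcp_rot: [-3.141, -0.002, 0.001]
contact_force: [0.4, -0.2, 0.8]
opening: 1.001
```

```bash
python3 -c "
from h import *
f=r.grab_frame('scene');save(f,'s4.png',(190,150,400,280),3.8)
plan((347.5,290,130,0),(347.5,290,1,0))"
```

```text
t 5.9 pos [372.1 268.2 131.9] rpy [-1.8e+02 -1.0e-01 -1.0e-01] op 0.998 F [0.5 0.3 0. ] q6 0.62
[-2.47, -2.18, 0.19] [-0.0, -0.1, -0.1]
[-2.49, -2.17, 13.09] [-0.0, -0.1, -0.1]
```

View pics/s4.png

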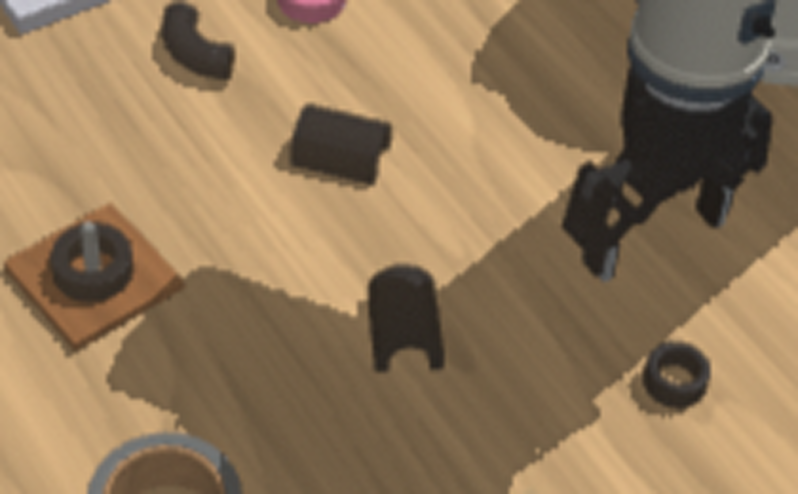

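The large ring lies flat around the pin (crop 91,262), and the small ring is untouched (677,376). Picking it up now.

Emit:
apply_moves:
  targets:
    - [[1, -2.5, -2.2, 5, 0, 0, 0], [1, -2.5, -2.2, 9, 0, 0, 0], [1, -2.5, -2.2, 12, 0, 0, 0], [1, -2.5, -2.2, 12.8, 0, 0, 0], [1, -2.5, -2.2, 12.8, 0, 0, 0], [-1, -2.5, -2.2, 12.8, 0, 0, 0], [-1, -2.5, -2.2, 12.8, 0, 0, 0], [-1, -2.5, -2.2, 12.8, 0, 0, 0]]
  newtons: 30

```text
clock: 6.7
eef_pos: [348.5, 290.8, 5.3]
tcp_rot: [-3.139, -0.004, -0.001]
contact_force: [-0.8, -4.4, 23.6]
opening: 0.528
```

Emit:
apply_moves:
  targets:
    - [[-1, 0, 0, 0, 0, 0, 0], [-1, 0, 0, 0, 0, 0, 0], [-1, 0, 0, 0, 0, 0, 0]]

```text
clock: 7.0
eef_pos: [348.7, 291.0, 5.7]
tcp_rot: [-3.139, -0.005, -0.001]
contact_force: [0.2, -0.1, -1.5]
opening: 0.526
```

```bash
python3 -c "
from h import *
plan((347.5,290,150,0),(664,-6.5,150,0))"
```

```text
t 7.0 pos [348.7 291.    5.7] rpy [-1.798e+02 -3.000e-01 -1.000e-01] op 0.526 F [ 0.2 -0.1 -1.5] q6 0.7
[-0.05, 0.06, -14.43] [-0.2, -0.3, -0.1]
[31.63, 29.67, -14.36] [-0.2, -0.3, -0.1]
```

Emit:
apply_moves:
  targets:
    - [[-1, 0, 0, -5, 0, 0, 0], [-1, 0, 0, -10, 0, 0, 0], [-1, 3, 3, -14.4, 0, 0, 0], [-1, 7, 6.5, -14.4, 0, 0, 0], [-1, 11, 10, -14.4, 0, 0, 0], [-1, 15, 14, -14.4, 0, 0, 0], [-1, 19, 18, -14.4, 0, 0, 0], [-1, 23, 21.5, -14.4, 0, 0, 0]]

```text
clock: 7.8
eef_pos: [555.9, 94.4, 150.2]
tcp_rot: [-3.139, -0.005, -0.001]
contact_force: [1.1, 1.2, 0.1]
opening: 0.525
```

```bash
python3 -c "
from h import *
plan((665,-6,130,0))"
```

```text
t 7.8 pos [555.9  94.4 150.2] rpy [-1.798e+02 -3.000e-01 -1.000e-01] op 0.525 F [1.1 1.2 0.1] q6 0.16
[10.91, 10.03, 2.04] [-0.2, -0.3, -0.1]
```

Emit:
apply_moves:
  targets:
    - [[-1, 3.5, 3.5, 0, -0.2, -0.3, 0], [-1, 7, 7, 0, -0.2, -0.3, 0], [-1, 10.9, 10, 0.5, -0.2, -0.3, 0], [-1, 10.9, 10, 1.5, -0.2, -0.3, 0], [-1, 10.9, 10, 2, -0.2, -0.3, 0], [-1, 10.9, 10, 2, -0.2, -0.3, 0]]

```text
clock: 8.4
eef_pos: [663.0, -5.1, 128.9]
tcp_rot: [3.141, 0.004, -0.001]
contact_force: [0.1, 0.0, -0.4]
opening: 0.529
```

```bash
python3 -c "
from h import *
plan((665,-6,80,0),(665,-6,40,0))
f=r.grab_frame('scene');save(f,'s5.png',(140,130,300,250),5)"
```

```text
t 8.4 pos [663.   -5.1 128.9] rpy [ 1.8e+02  2.0e-01 -1.0e-01] op 0.529 F [ 0.1  0.  -0.4] q6 -0.01
[0.22, 0.08, 4.89] [0.0, 0.2, -0.1]
[0.24, 0.08, 8.89] [0.0, 0.2, -0.1]
```

View pics/s5.png

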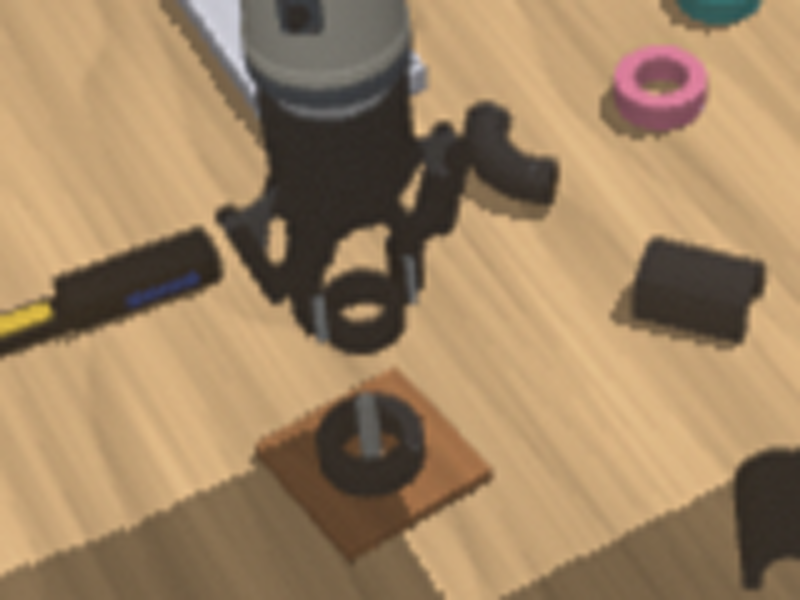

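The small ring hangs level over the pin. I'll lower it onto the large ring.

Emit:
apply_moves:
  targets:
    - [[-1, 0.2, 0, 3, 0, 0.1, 0], [-1, 0.2, 0, 5, 0, 0.1, 0], [-1, 0.2, 0, 7, 0, 0.1, 0], [-1, 0.2, 0, 8.3, 0, 0.1, 0], [-1, 0.2, 0, 8.8, 0, 0.1, 0], [-1, 0.2, 0, 8.8, 0, 0.1, 0]]

```text
clock: 9.05
eef_pos: [664.8, -4.4, 41.7]
tcp_rot: [3.141, 0.002, 0.0]
contact_force: [-0.7, 0.3, 0.2]
opening: 0.527
```

Emit:
apply_moves:
  targets:
    - [[1, 0, 0, 0, 0, 0, 0], [1, 0, 0, 0, 0, 0, 0], [1, 0, 0, 0, 0, 0, 0], [1, 0, 0, -3, 0, 0, 0], [1, 0, 0, -7, 0, 0, 0], [1, 0, 0, -11, 0, 0, 0]]

```text
clock: 9.65
eef_pos: [664.6, -4.4, 153.0]
tcp_rot: [3.141, 0.002, 0.0]
contact_force: [0.8, -0.4, 0.5]
opening: 1.004
```

```bash
python3 -c "
from h import *
plan((490.6,-181.3,120,8.4),(490.6,-181.3,5,8.4))"
```

```text
t 9.7 pos [664.6  -4.4 153. ] rpy [1.8e+02 1.0e-01 0.0e+00] op 1.004 F [ 0.8 -0.4  0.5] q6 -0.01
[-17.4, 17.69, 3.35] [0.0, 0.1, -8.4]
[-17.37, 17.68, 14.85] [0.0, 0.1, -8.4]
```

Emit:
apply_moves:
  targets:
    - [[0.3, -17.4, 17.7, 3.3, 0, 0.1, -8.4], [0.3, -17.4, 17.7, 3.3, 0, 0.1, -8.4], [0.3, -17.4, 17.7, 3.3, 0, 0.1, -8.4], [0.3, -17.4, 17.7, 3.3, 0, 0.1, -8.4], [0.3, -17.4, 17.7, 3.3, 0, 0.1, -8.4], [0.3, -17.4, 17.7, 3.3, 0, 0.1, -8.4], [0.3, -17.4, 17.7, 3.3, 0, 0.1, -8.4]]

```text
clock: 10.35
eef_pos: [490.1, -182.4, 121.0]
tcp_rot: [3.141, -0.0, 0.144]
contact_force: [0.2, -0.7, -0.1]
opening: 0.649
```

```bash
python3 -c "
from h import *
plan((490.6,-181.3,60,8.4),(490.6,-181.3,5,8.4))
f=r.grab_frame('scene');save(f,'s6.png',(140,110,300,250),5)"
```

```text
t 10.3 pos [ 490.1 -182.4  121. ] rpy [180.   -0.    8.2] op 0.649 F [ 0.2 -0.7 -0.1] q6 -0.5
[0.06, -0.11, 6.1] [0.0, -0.0, -0.2]
[0.06, -0.11, 11.6] [0.0, -0.0, -0.2]
```

View pics/s6.png

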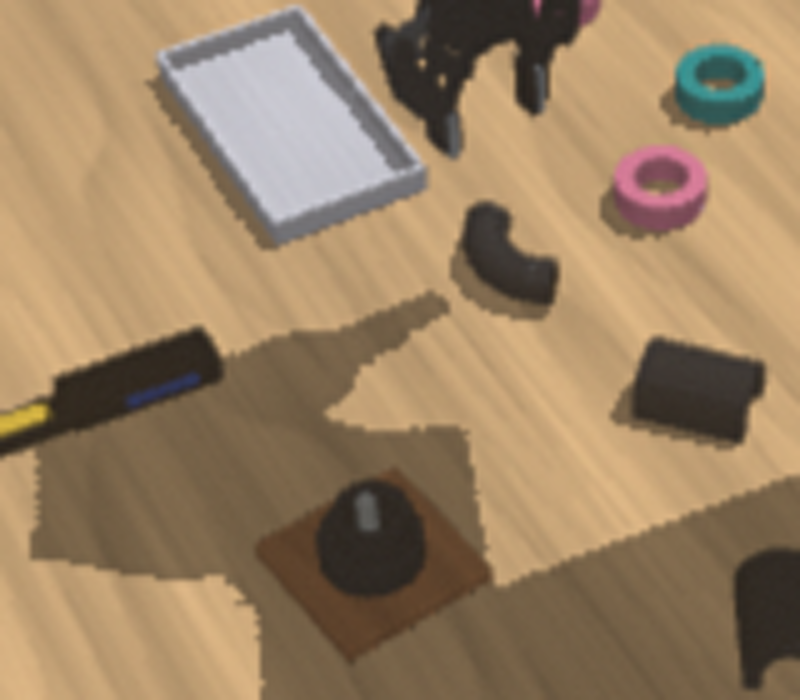

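Both rings are stacked on the pin (crop 370,540). Now I'll grasp the elbow.

Emit:
apply_moves:
  targets:
    - [[0.3, 0.06, -0.1, 5, 0, 0, 0], [0.3, 0.06, -0.1, 9, 0, 0, 0], [0.3, 0.06, -0.1, 11, 0, 0, 0], [0.3, 0.06, -0.1, 11.4, 0, 0, 0], [-1, 0.06, -0.1, 11.4, 0, 0, 0], [-1, 0.06, -0.1, 11.4, 0, 0, 0], [-1, 0.06, -0.1, 11.4, 0, 0, 0], [-1, 0.06, -0.1, 11.4, 0, 0, 0]]
  newtons: 50

```text
clock: 11.2
eef_pos: [492.8, -181.1, 8.3]
tcp_rot: [3.14, -0.003, 0.145]
contact_force: [0.1, 1.0, 3.5]
opening: 0.342
```

Emit:
apply_moves:
  targets:
    - [[-1, 0, 0, 0, 0, 0, 0], [-1, 0, 0, 0, 0, 0, 0], [-1, 0, 0, -5, 0, 0, 0], [-1, 0, 0, -10, 0, 0, 0], [-1, 0, 0, -13.5, 0, 0, 0]]

```text
clock: 11.7
eef_pos: [492.7, -181.1, 146.0]
tcp_rot: [3.139, -0.004, 0.145]
contact_force: [1.0, -0.3, -0.7]
opening: 0.343
```

```bash
python3 -c "
from h import *
plan((569,381,140,0))"
```

```text
t 11.7 pos [ 492.7 -181.1  146. ] rpy [179.9  -0.3   8.3] op 0.343 F [ 1.  -0.3 -0.7] q6 -0.5
[15.67, -54.52, 0.53] [0.1, -0.3, 8.3]
```

Emit:
apply_moves:
  targets:
    - [[-1, 1, -4, 0.5, 0, 0, 1], [-1, 2.5, -9, 0.5, 0, 0, 2], [-1, 4, -13.5, 0.5, 0, 0, 3], [-1, 5, -18, 0.5, 0, 0, 4], [-1, 6.5, -22.5, 0.5, 0, 0, 5], [-1, 8, -27, 0.5, 0, 0, 6], [-1, 9, -31.5, 0.5, 0, 0, 7], [-1, 10.5, -36, 0.5, 0, 0, 8.3]]

```text
clock: 12.5
eef_pos: [543.9, 191.9, 140.4]
tcp_rot: [3.139, -0.004, -0.0]
contact_force: [1.5, -0.8, -0.5]
opening: 0.345
```

```bash
python3 -c "
from h import *
plan((569,381,140,0))"
```

```text
t 12.5 pos [543.9 191.9 140.4] rpy [179.9  -0.2  -0. ] op 0.345 F [ 1.5 -0.8 -0.5] q6 0.34
[2.5, -18.91, 0.01] [0.1, -0.2, -0.0]
```

Emit:
apply_moves:
  targets:
    - [[-1, 0.6, -4.5, 0, 0, 0, 0], [-1, 1.2, -9, 0, 0, 0, 0], [-1, 1.8, -13.5, 0, 0, 0, 0], [-1, 2.5, -17.5, 0, 0, 0, 0], [-1, 2.5, -18.9, 1, 0, -0.2, 0], [-1, 2.5, -18.9, 3, 0, -0.2, 0], [-1, 2.5, -18.9, 5, 0, -0.2, 0], [-1, 2.5, -18.9, 5, 0, -0.2, 0]]

```text
clock: 13.3
eef_pos: [566.9, 378.9, 86.6]
tcp_rot: [3.136, 0.005, -0.0]
contact_force: [-0.4, -0.7, -0.7]
opening: 0.344
```

```bash
python3 -c "
from h import *
plan((569,381,15,0))
f=r.grab_frame('scene');save(f,'s7.png',(240,200,440,350),4)"
```

```text
t 13.3 pos [566.9 378.9  86.6] rpy [179.7   0.3  -0. ] op 0.344 F [-0.4 -0.7 -0.7] q6 0.59
[0.24, -0.25, 7.16] [0.3, 0.3, -0.0]
```

View pics/s7.png

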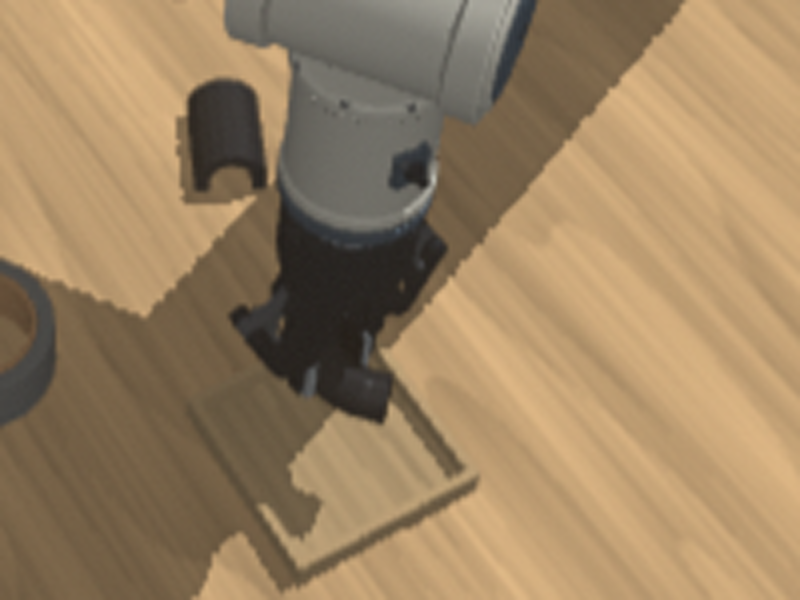

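The elbow is held above the square tray; its offset in the crop is just its height. I'll lower it and release.

Emit:
apply_moves:
  targets:
    - [[-1, 0.2, -0.2, 3, 0.3, 0.3, 0], [-1, 0.2, -0.2, 5, 0.3, 0.3, 0], [-1, 0.2, -0.2, 6.5, 0.3, 0.3, 0], [-1, 0.2, -0.2, 7, 0.3, 0.3, 0], [-1, 0.2, -0.2, 7.05, 0.3, 0.3, 0], [-1, 0.2, -0.2, 7.05, 0.3, 0.3, 0]]

```text
clock: 13.95
eef_pos: [570.4, 381.4, 18.9]
tcp_rot: [-3.14, -0.004, -0.001]
contact_force: [0.8, 0.3, -0.8]
opening: 0.347
```

Emit:
apply_moves:
  targets:
    - [[0.2, 0, 0, 0, 0, 0, 0], [0.2, 0, 0, 0, 0, 0, 0], [0.2, 0, 0, 0, 0, 0, 0], [0.2, 0, 0, -3, 0, 0, 0], [0.2, 0, 0, -7, 0, 0, 0], [0.2, 0, 0, -11, 0, 0, 0]]

```text
clock: 14.55
eef_pos: [569.6, 381.0, 129.9]
tcp_rot: [-3.141, -0.003, -0.001]
contact_force: [0.8, 0.0, 1.6]
opening: 0.599
```

```bash
python3 -c "
from h import *
plan((490,156,120,-27.5),(490,156,6,-27.5))"
```

```text
t 14.6 pos [569.6 381.  129.9] rpy [-180.    -0.2   -0. ] op 0.599 F [0.8 0.  1.6] q6 0.59
[-7.94, 22.51, 0.95] [-0.1, -0.1, 27.5]
[-7.98, 22.52, 12.35] [-0.1, -0.1, 27.5]
```

Emit:
apply_moves:
  targets:
    - [[0.8, -7.9, 22.5, 0.9, 0, 0, 27.5], [0.8, -7.9, 22.5, 0.9, 0, 0, 27.5], [0.8, -7.9, 22.5, 0.9, 0, 0, 27.5], [0.8, -7.9, 22.5, 0.9, 0, 0, 27.5], [0.8, -7.9, 22.5, 0.9, 0, 0, 27.5], [0.8, -7.9, 22.5, 0.9, 0, 0, 27.5], [0.8, -7.9, 22.5, 0.9, 0, 0, 27.5]]

```text
clock: 15.25
eef_pos: [490.8, 155.7, 121.1]
tcp_rot: [-3.139, -0.003, -0.482]
contact_force: [1.2, 0.0, -0.4]
opening: 0.9
```

```bash
python3 -c "
from h import *
plan((490,156,120,-27.5),(490,156,5,-27.5))
f=r.grab_frame('scene');save(f,'s8.png',(220,150,440,350),3)"
```

```text
t 15.2 pos [490.8 155.7 121.1] rpy [-179.8   -0.2  -27.6] op 0.9 F [ 1.2  0.  -0.4] q6 0.79
[-0.09, 0.01, 0.11] [-0.2, -0.2, -0.1]
[-0.12, 0.04, 11.61] [-0.2, -0.2, -0.1]
```

View pics/s8.png

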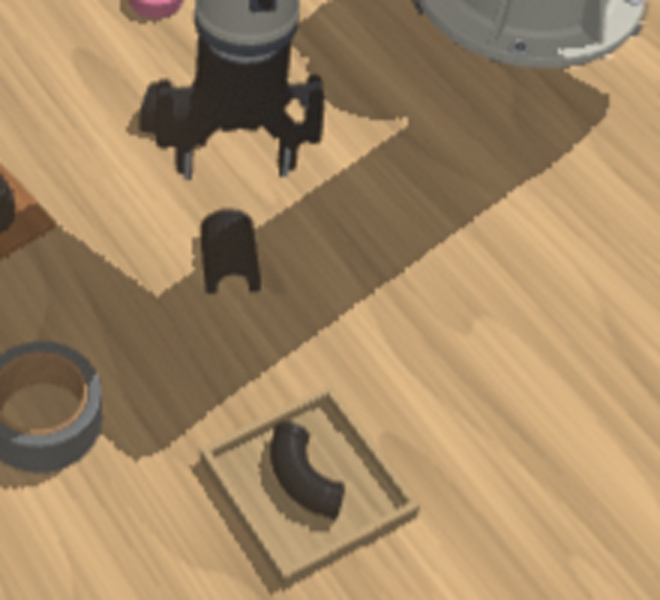

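The elbow lies flat in the square tray (crop 305,470), and the jaws sit across shell A (230,250).

Emit:
apply_moves:
  targets:
    - [[0.8, -0.1, 0, 5, -0.2, -0.2, 0], [0.8, -0.1, 0, 9, -0.2, -0.2, 0], [0.8, -0.1, 0, 11, -0.2, -0.2, 0], [0.8, -0.1, 0, 11.6, -0.2, -0.2, 0], [-1, -0.1, 0, 11.6, -0.2, -0.2, 0], [-1, -0.1, 0, 11.6, -0.2, -0.2, 0], [-1, -0.1, 0, 11.6, -0.2, -0.2, 0], [-1, -0.1, 0, 11.6, -0.2, -0.2, 0]]
  newtons: 30

```text
clock: 16.1
eef_pos: [491.8, 157.5, 6.2]
tcp_rot: [-3.14, -0.001, -0.481]
contact_force: [0.9, 0.7, 3.4]
opening: 0.577
```

Emit:
apply_moves:
  targets:
    - [[-1, 0, 0, 0, 0, 0, 0], [-1, 0, 0, 0, 0, 0, 0], [-1, 0, 0, -4, 0, 0, 0], [-1, 0, 0, -8, 0, 0, 0], [-1, 0, 0, -12, 0, 0, 0], [-1, 0, 0, -13.5, 0, 0, 0]]

```text
clock: 16.7
eef_pos: [493.3, 157.9, 145.0]
tcp_rot: [-3.137, -0.005, -0.481]
contact_force: [1.2, -0.6, -0.4]
opening: 0.575
```

```bash
python3 -c "
from h import *
plan((543.5,-425,140,0))"
```

```text
t 16.7 pos [493.3 157.9 145. ] rpy [-179.7   -0.3  -27.6] op 0.575 F [ 1.2 -0.6 -0.4] q6 0.79
[31.44, 49.34, 0.41] [-0.2, -0.3, -27.6]
```

Emit:
apply_moves:
  targets:
    - [[-1, 2, 3.2, 0.3, 0, 0, -3], [-1, 4.5, 7, 0.3, 0, 0, -6], [-1, 7, 11, 0.3, 0, 0, -10], [-1, 9.5, 15, 0.3, 0, 0, -14], [-1, 12, 19, 0.3, 0, 0, -18], [-1, 14.5, 23, 0.3, 0, 0, -22], [-1, 17, 27, 0.3, -0.2, -0.3, -25], [-1, 20, 31, 0.3, -0.2, -0.3, -27.6]]

```text
clock: 17.5
eef_pos: [526.4, -211.3, 141.6]
tcp_rot: [-3.141, -0.0, 0.002]
contact_force: [0.9, 1.0, -0.4]
opening: 0.573
```

```bash
python3 -c "
from h import *
plan((543.5,-427,80,-0.8))"
```

```text
t 17.5 pos [ 526.4 -211.3  141.6] rpy [-1.8e+02 -0.0e+00  1.0e-01] op 0.573 F [ 0.9  1.  -0.4] q6 -0.39
[1.66, 21.58, 6.15] [-0.0, -0.0, 0.9]
```

Emit:
apply_moves:
  targets:
    - [[-1, 0.5, 4.5, 0, 0, 0, 0.5], [-1, 0.8, 9, 0, 0, 0, 0.9], [-1, 1.2, 13.5, 0, 0, 0, 0.9], [-1, 1.5, 18, 0, 0, 0, 0.9], [-1, 1.7, 21, 1, 0, 0, 0.9], [-1, 1.7, 21.6, 4, 0, 0, 0.9], [-1, 1.7, 21.6, 6, 0, 0, 0.9], [-1, 1.7, 21.6, 6, 0, 0, 0.9]]

```text
clock: 18.3
eef_pos: [541.5, -426.1, 78.0]
tcp_rot: [-3.138, 0.005, -0.014]
contact_force: [-0.5, 0.2, -0.7]
opening: 0.575
```

```bash
python3 -c "
from h import *
plan((543.5,-427,11,-0.8))
f=r.grab_frame('scene');save(f,'s9.png',(140,70,300,190),5)"
```

```text
t 18.3 pos [ 541.5 -426.1   78. ] rpy [-179.8    0.3   -0.8] op 0.575 F [-0.5  0.2 -0.7] q6 -0.66
[0.23, 0.11, 6.7] [-0.2, 0.3, -0.0]
```

View pics/s9.png

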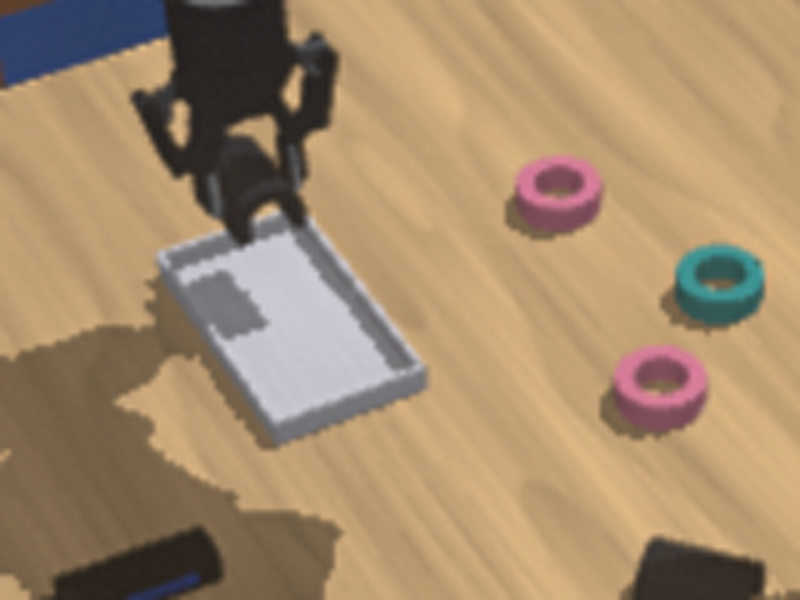

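The shell hangs level, open side down and parallel to the tray. I'll lower it and release with the jaws only partly open so they clear the tray walls.

Emit:
apply_moves:
  targets:
    - [[-1, 0.2, 0.1, 2, -0.2, 0.3, 0], [-1, 0.2, 0.1, 4, -0.2, 0.3, 0], [-1, 0.2, 0.1, 5.5, -0.2, 0.3, 0], [-1, 0.2, 0.1, 6.3, -0.2, 0.3, 0], [-1, 0.2, 0.1, 6.6, -0.2, 0.3, 0], [-1, 0.2, 0.1, 6.6, -0.2, 0.3, 0]]

```text
clock: 18.95
eef_pos: [544.8, -427.5, 14.4]
tcp_rot: [3.14, -0.003, -0.014]
contact_force: [-0.1, 1.1, -0.4]
opening: 0.577
```

Emit:
apply_moves:
  targets:
    - [[0.4, 0, 0, 0, 0, 0, 0], [0.4, 0, 0, 0, 0, 0, 0], [0.4, 0, 0, 0, 0, 0, 0], [0.4, 0, 0, -3, 0, 0, 0], [0.4, 0, 0, -7, 0, 0, 0], [0.4, 0, 0, -11, 0, 0, 0]]

```text
clock: 19.55
eef_pos: [544.1, -427.1, 125.4]
tcp_rot: [3.141, -0.002, -0.014]
contact_force: [0.7, -0.2, -0.1]
opening: 0.7
```

```bash
python3 -c "
from h import *
plan((436.2,-23.7,120,41.6),(436.2,-23.7,6,41.6))"
```

```text
t 19.6 pos [ 544.1 -427.1  125.4] rpy [ 1.8e+02 -1.0e-01 -8.0e-01] op 0.7 F [ 0.7 -0.2 -0.1] q6 -0.65
[-11.35, -40.19, 0.49] [0.1, -0.1, -42.4]
[-11.37, -40.2, 11.89] [0.1, -0.1, -42.4]
```

Emit:
apply_moves:
  targets:
    - [[0.8, -11.4, -40.2, 0.5, 0, 0, -42.4], [0.8, -11.4, -40.2, 0.5, 0, 0, -42.4], [0.8, -11.4, -40.2, 0.5, 0, 0, -42.4], [0.8, -11.4, -40.2, 0.5, 0, 0, -42.4], [0.8, -11.4, -40.2, 0.5, 0, 0, -42.4], [0.8, -11.4, -40.2, 0.5, 0, 0, -42.4], [0.8, -11.4, -40.2, 0.5, 0, 0, -42.4], [0.8, -11.4, -40.2, 0.5, 0, 0, -42.4]]

```text
clock: 20.35
eef_pos: [439.9, -39.6, 120.6]
tcp_rot: [3.139, -0.002, 0.726]
contact_force: [1.2, 0.3, -0.2]
opening: 0.901
```

```bash
python3 -c "
from h import *
plan((436.2,-23.7,120,41.6),(436.2,-23.7,6,41.6))
f=r.grab_frame('scene');save(f,'s10.png',(140,70,340,220),4)"
```

```text
t 20.4 pos [439.9 -39.6 120.6] rpy [ 1.798e+02 -1.000e-01  4.160e+01] op 0.901 F [ 1.2  0.3 -0.2] q6 -0.82
[0.78, -1.43, 0.06] [0.2, -0.1, -0.0]
[0.75, -1.47, 11.46] [0.2, -0.1, -0.0]
```

View pics/s10.png

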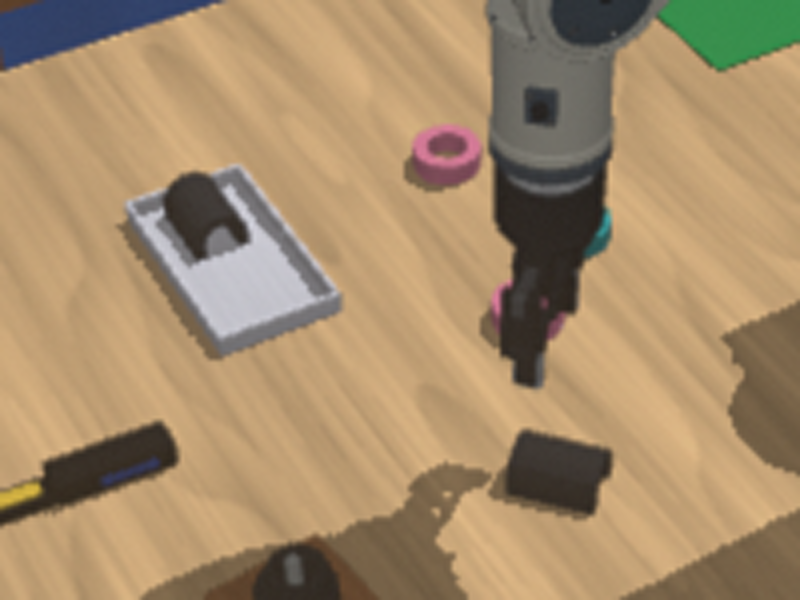

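Shell A lies flat in the long tray (crop 205,215). Next is shell B (560,470).

Emit:
apply_moves:
  targets:
    - [[0.8, 0.75, -1.45, 4, 0.2, 0, 0], [0.8, 0.75, -1.45, 8, 0.2, 0, 0], [0.8, 0.75, -1.45, 10.8, 0.2, 0, 0], [0.8, 0.75, -1.45, 11.5, 0.2, 0, 0], [-1, 0.75, -1.45, 11.5, 0.2, 0, 0], [-1, 0.75, -1.45, 11.5, 0.2, 0, 0], [-1, 0.75, -1.45, 11.5, 0.2, 0, 0], [-1, 0.75, -1.45, 11.5, 0.2, 0, 0]]
  newtons: 30

```text
clock: 21.2
eef_pos: [433.7, -18.4, 6.2]
tcp_rot: [-3.139, -0.003, 0.726]
contact_force: [-0.2, -0.6, 5.8]
opening: 0.575
```

Emit:
apply_moves:
  targets:
    - [[-1, 0, 0, 0, 0, 0, 0], [-1, 0, 0, 0, 0, 0, 0], [-1, 0, 0, -4, 0, 0, 0], [-1, 0, 0, -8, 0, 0, 0], [-1, 0, 0, -12, 0, 0, 0], [-1, 0, 0, -13.5, 0, 0, 0]]

```text
clock: 21.8
eef_pos: [435.4, -19.1, 144.7]
tcp_rot: [3.141, -0.006, 0.727]
contact_force: [-0.1, -0.3, -1.6]
opening: 0.575
```

```bash
python3 -c "
from h import *
plan((543.5,-335,140,-0.8))"
```

```text
t 21.8 pos [435.4 -19.1 144.7] rpy [180.   -0.4  41.6] op 0.575 F [-0.1 -0.3 -1.6] q6 -0.78
[-12.91, 30.8, 0.4] [-0.1, -0.4, 42.4]
```

Emit:
apply_moves:
  targets:
    - [[-1, -1.5, 3.5, 0.3, 0, 0, 5], [-1, -3.2, 7.5, 0.3, 0, 0, 11], [-1, -5, 11.5, 0.3, 0, 0, 17], [-1, -6.5, 15.5, 0.3, 0, 0, 23], [-1, -8, 19.5, 0.3, 0, 0, 29], [-1, -9.7, 23.5, 0.3, 0, 0, 35], [-1, -11.3, 27, 0.3, 0, -0.3, 40], [-1, -12.8, 30.6, 0.3, 0, -0.3, 42.4]]

```text
clock: 22.6
eef_pos: [542.9, -334.4, 140.8]
tcp_rot: [-3.139, 0.0, -0.017]
contact_force: [1.0, 1.0, -1.4]
opening: 0.575
```

Emit:
apply_moves:
  targets:
    - [[-1, 0, 0, 0, 0, 0, 0], [-1, 0, 0, 0, 0, 0, 0]]

```text
clock: 22.8
eef_pos: [542.3, -334.9, 140.2]
tcp_rot: [-3.138, 0.001, -0.018]
contact_force: [-1.0, -0.2, -0.8]
opening: 0.576
```

```bash
python3 -c "
from h import *
plan((543.5,-333,80,-0.8),(543.5,-333,11,-0.8))"
```

```text
t 22.8 pos [ 542.3 -334.9  140.2] rpy [-1.798e+02  1.000e-01 -1.100e+00] op 0.576 F [-1.  -0.2 -0.8] q6 -0.54
[0.12, -0.17, 6.02] [-0.2, 0.1, -0.3]
[0.13, -0.15, 12.92] [-0.2, 0.1, -0.3]
```

Emit:
apply_moves:
  targets:
    - [[-1, 0.1, -0.15, 4, -0.2, 0.1, 0], [-1, 0.1, -0.15, 7, -0.2, 0.1, 0], [-1, 0.1, -0.15, 9.5, -0.2, 0.1, 0], [-1, 0.1, -0.15, 11, -0.2, 0.1, 0], [-1, 0.1, -0.15, 12, -0.2, 0.1, 0], [-1, 0.1, -0.15, 12.7, -0.2, 0.1, 0], [-1, 0.1, -0.15, 12.8, -0.2, 0.1, 0]]

```text
clock: 23.5
eef_pos: [543.3, -332.8, 12.2]
tcp_rot: [3.141, -0.0, -0.018]
contact_force: [0.9, -0.1, -1.2]
opening: 0.573
```

Emit:
apply_moves:
  targets:
    - [[0.4, 0, 0, 0, 0, 0, 0], [0.4, 0, 0, 0, 0, 0, 0], [0.4, 0, 0, 0, 0, 0, 0], [0.4, 0, 0, -3, 0, 0, 0], [0.4, 0, 0, -7, 0, 0, 0], [0.4, 0, 0, -11, 0, 0, 0]]

```text
clock: 24.1
eef_pos: [543.0, -332.6, 123.5]
tcp_rot: [-3.142, 0.0, -0.018]
contact_force: [0.8, -0.0, -0.3]
opening: 0.698
```

Emit:
apply_moves:
  targets:
    - [[0.4, -4, 3, -3, 0, 0, 0], [0.4, -8, 6, -5, 0, 0, 0], [0.4, -12, 10, -7, 0, 0, 0], [0.4, -16, 13, -8, 0, 0, 0], [0.4, -20, 16, -8, 0, 0, 0], [0.4, -20, 16, -8, 0, 0, 0], [0.4, -20, 16, -8, 0, 0, 0]]

```text
clock: 24.8
eef_pos: [337.6, -491.0, 204.6]
tcp_rot: [3.14, -0.0, -0.022]
contact_force: [0.2, 0.3, 0.4]
opening: 0.695
```

```bash
python3 - <<'E'
from h import *
plan()
f=r.grab_frame('scene');save(f,'s11.png',(110,70,390,350),2.1)
f=r.grab_frame('top');save(f,'t11.png',(60,60,440,260),2.1)
im=f["pixels"]
m=(im.max(2)<50).astype(np.uint8)
for n,X,z in[("A",(544,-429,20),22),("B",(544,-338,20),22),("E",(565,381,20),21),("RS",(664,-6,56),56)]:
    u,v=proj(f,X)[0]; mm=np.zeros_like(m); s=slice(int(v)-20,int(v)+20),slice(int(u)-20,int(u)+20); mm[s]=m[s]
    cs=[c for c in cv2.findContours(mm,0,1)[0] if cv2.contourArea(c)>60]
    for c in cs:
        P=ray(f,cv2.boxPoints(cv2.minAreaRect(c)),z)[:,:2]; print(n,P.mean(0).round(1),np.linalg.norm(P[1]-P[0]).round(1),np.linalg.norm(P[2]-P[1]).round(1))
E
```

```text
t 24.8 pos [ 337.6 -491.   204.6] rpy [179.9  -0.   -1.2] op 0.695 F [0.2 0.3 0.4] q6 -0.95
A [ 544.5 -432. ] 49.3 83.2
B [ 543.2 -339.1] 77.8 50.4
E [563.8 381.4] 41.7 91.3
RS [658.4  -4.6] 59.1 62.4
```

View pics/s11.png

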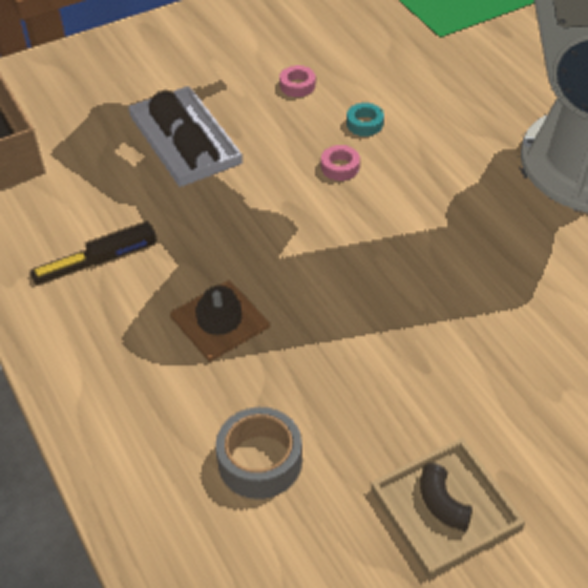

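View pics/t11.png

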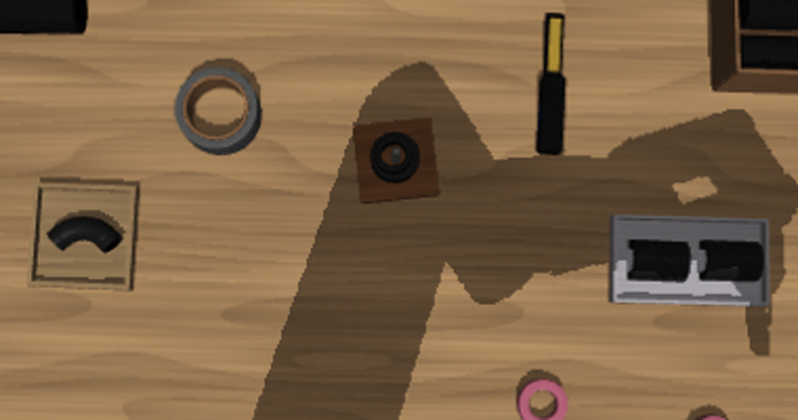

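Both final views agree. The shells lie side by side and flat in the long tray, the elbow is flat in the square tray, and the small ring sits concentrically on the large one. The tape and lamp look unmoved.

```bash
python3 -c "
from h import *
print(r.sign_off())"
```

```text
the job is handed in; nothing more can be done
None
```

All five mouldings are sorted and the job was handed in at about 25 s. The hand-in gave no verdict, so what follows rests on my own last checks.

- **Shells:** both lie flat and open side down in the long tray, about 50 mm and 41 mm along from its centre and within 2 mm of it across. The gap between them is about 20 mm.
- **Bend:** it lies flat in the square tray, within about 10 mm of its centre.
- **Rings:** the larger is on the spindle plate and the smaller on top of it. They look concentric around the pin in both views.
- **Left alone:** the tape roll, lamp and coloured look-alike rings look unmoved. I judged that by eye and did not measure it. The gripper ended well clear of everything.

**Checks that disagreed:**
- **Outline sizes:** the final outlines of the shells came out 78 and 83 mm long instead of 70. I put this down to dark shadow in the tray merging with the black rubber.
- **Small ring:** its outline merged with the large ring's, so I confirmed its position only by eye.
- **Finger contact:** the fingers touched the bench once while closing on the small ring, at about 24 N. The limit for the arm and gripper body is 40 N.

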